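Reset the hold-down screw of the tin-opener stand and lock it

ROBOT

A 6-joint arm with a two-finger parallel gripper is mounted at the origin on a cart in front of the work surface, level with it; the furniture and walls round the work are solid. World frame = base frame: x ahead of the robot, y to its left, z up, the work surface at z = 0. Lengths are in m, angles in rad, forces in N, time in s.
With the tool pointing down it reaches from about 0.3 to 0.775 m from the base axis. Payload 14.6 kg.
Tool frame: the origin (TCP) lies at the very end of the fingers, on their centre line; the grasp point (between the pads) lies ctrl.tcp_to_grasp behind it (ctrl.tcp_to_grasp is the distance from the TCP to the grasp point, in m); x points along the fingers, y is the direction in which the jaws open and shut, and the axes are right-handed (so a half turn about x gives the same grasp; the last joint's range is limited). The gripper opens to 94 mm and grips with 3 to 60 N. Pads are 16 mm wide; open, the fingers measure 119 mm over their backs; the gripper's body (75 mm by 177 mm) begins 78 mm behind the grasp point.
Start: joints at [-1.271, 0.3, 1.521, -0, 1.321, -0.067], TCP at [0.197, -0.513, 0.175] pointing down, gripper open.
Joint ranges: [-3.03, 3.03], [-0.79, 2.21], [0.23, 2.52], [-1.04, 4.18], [0, 3.07], [-2.55, 2.55]. Speed limits (rad/s): [2.22, 2.22, 2.57, 3.14, 3.14, 3.14].

INTERFACE

Orientations are given as [roll, pitch, yaw] about the fixed x, y, z axes, in that order (R = Rz(yaw) Ry(pitch) Rx(roll)).
In Python, from station import ctrl gives the robot as it stands.
- The arm moves only by the tool play_rows, never from a script. Its argument "increments" is a list that holds one entry, the list of rows, each a list of 5 numbers: the closure in counts, from 0 (fully open) to 255 (shut), then the shift along the tool's x, y, z in cm, then the turn about the tool's x in degrees. A call has 1 to 12 rows; each row shifts and turns the commanded pose from where the row before left it, along the tool's axes as they then stand; what a row does not reach is not made up. A row lasts 1/12 s, in which the tool goes at most 41.7 mm and 7.16 degrees, less where a joint would pass 70% of its speed; a pose out of reach is approached as far as the arm can. A call is refused whole if a number of a shift passes 4.17 or a number of a turn 7.16, either way. A call with a gripper value outside its range is refused whole. The fingers move at their own pace and stop on an object; "newtons" is the grip in N (left out, the last holds). Time passes only in rows, so rows that do not move let the fingers close. It gives the time, the measured TCP pose, the force and the opening at its end, in the units of the state.
- ctrl.get_obs(): the state, without advancing time (a new reading comes with each control period).
- ctrl.camera(name): name is "side" or "top" or "wrist"; returns the picture (420x560x3 uint8, red, green, blue); there is no depth.
- ctrl.calibration(name): a dict with "fx", "fy", "cx", "cy" (pixels), "rvec" (rotation vector, rad) and "tvec" (3), from world to camera coordinates, as OpenCV has them; the wrist camera has in their place "T_tool_cam" (4x4, takes a point from camera to tool coordinates, whose origin is the TCP and whose axes are the tool frame's). Camera axes: x right, y down, z forward; pixel columns grow to the right and rows downward; lengths in m; the calibration is good to about 2 mm. A picture is of the moment at which its call begins: read the wrist's pose just before it. calibration takes no time and is no camera call.
- ctrl.hand_in(): hands the job in, once; it reports no verdict.
The state is a dict: "time_s": time; "qpos": joint angles; "joint_vel": joint speeds; "tau": joint torques, N m; "ee_pos": TCP position; "eef_rot": TCP orientation; "force": force on the tool from outside, world axes, zero at the start; "moment": the same for the moment, N m; "grip_width": finger opening in m.
Only numpy, scipy, OpenCV 4.12 (cv2) and the standard library are available. Lean on these libraries where they do the work, as an engineer would, in place of code of your own. Each camera call takes 0.05 s, during which the arm holds its last target.

TASK

The hold-down on the tin-opener stand is still set for a taller tin. Loosen the brass locking nut, turn the black knob clockwise until the rubber foot bears snugly on the tin's lid (you feel it stiffen; do not force it or the lid dents), then tighten the locking nut firmly again and let go. Leave the tin in its seat and do not disturb the things standing around.

Things in the scene. Friction and masses are not known exactly. Their poses are not given: they have to be found in the camera images.
- stand: grey C-shaped stand fixed on the worktop: base plate 150 x 112 x 12 mm, column 24 x 46 mm, bridge 36 mm wide with its top 102 mm up, on it a slit steel collet, 30 mm in diameter, up to 115 mm. Only nut and knob stand higher. Origin on the worktop straight below the vertical screw axis; z up; own +x points to the column (its centre 70 mm away).
- nut: brass hexagonal locking nut on the collet, round the screw axis: 40 mm across flats, 46 over corners, 16 thick; origin at its centre, 124 mm above the worktop. z up; flats face own +x (red dot) and every 60 degrees. It only turns, at 0.15 Nm when loose. It starts tight; anticlockwise from above loosens: breaks loose at about 0.4 Nm, screw free after 0.3 to 0.55 rad, stop about 2.2 rad from the start.
- collet: collet jaw inside the stand's head, out of sight, pressed on the screw by the nut (30 to 60 N at the start); origin near the axis, 112 mm up. Turned clockwise again, the nut runs at about 0.15 Nm, begins to grip about 0.4 rad before its start angle, and comes up firmly against a shoulder (0.5 Nm and fast rising) 0.1 to 0.3 rad past it. From the start angle to the shoulder it is tight and the screw locked.
- screw: hold-down screw on the same axis, through the nut. Origin at the centre of its black fluted knob, 26 mm in diameter, 26 high, 156 mm above the worktop; z up, white line along own +x. With the nut loose the knob turns at 0.04 Nm, staying at its height; clockwise from above lowers the spindle with the foot below by 2 mm per rad. It stays where it is left.
- spindle_top (a point): point on the screw axis 64 mm below the knob's centre, where the spindle slides out. Its rubber foot (39 mm wide) starts 0.7 to 5.5 mm above the tin's lid; how far is not told. From first touch the force on the lid grows by about 25 N per rad of screw, the torque while turning by about 0.01 Nm per N (held still after a turn: 0.006, of either sign). Snug is about 25 N, 1 rad past touch.
- tin: food tin, 75 mm in diameter, 58 mm high, 0.26 kg, standing under the foot on the stand's steel seat (16 mm above the worktop) between five low pins. Origin at the centre of its underside, z up.
- spice_jar: spice jar with red cap, 45 mm in diameter, 106 mm high, standing beside the stand; origin at the centre of its underside. Bystander.
- salt_mill: shaker with grey top, 44 mm in diameter, 90 mm high, standing beside the stand; origin at the centre of its underside. Bystander.
- lemon: yellow lemon 78 x 55 x 56 mm lying behind or beside the stand; origin at its underside. Bystander.
There are look-alikes about, which are no part of the job. Leave any orange look-alike of the tin alone.

How it is judged:
On the way, in this order (a step that is already met when the one before it is completed fails the run):
1. the locking nut is loosened: the collet no longer grips the screw (contact force between collet and screw below 3 N), for 0.2 s.
2. with the nut loose, the screw is turned down until its foot bears on the lid with more than 10 N (contact force between collet and screw below 3 N and contact force between screw and tin above 10 N), for 0.2 s.
At the end, for the whole second after the job is handed in: The foot bears on the tin's lid with 10 to 42 N, the nut is tight again (collet grips the screw with more than 25 N), the tin stands upright and still within 8 mm of the screw axis, spice jar, shaker and lemon are within 30 mm of where they were (contact force between screw and tin between 10 and 42 N and contact force between collet and screw above 25 N and horizontal distance between tin and stand below 0.008 m and angle between tin's own z axis and vertical below 0.05 rad and linear speed of tin below 0.01 m/s and distance of each of spice_jar, salt_mill, lemon from where it was at the start of the episode below 0.03 m); the robot touches nothing.
It fails at once if the foot is forced down on the lid with more than 65 N (dent) (contact force between screw and tin above 65 N).
It fails at once if the tin is tipped (angle between tin's own z axis and vertical above 0.15 rad).
It fails at once if the spice jar, the shaker or the lemon is knocked away by more than 30 mm (distance of any of spice_jar, salt_mill, lemon from where it was at the start of the episode above 0.03 m).
It also fails if it takes over 72 s, if anything falls off the work surface, if the arm or the gripper's body presses on something with over 40 N, if the wrist force passes 120 N, or if a joint passes its speed limit or range.

## Working session

There is one attempt and no reset: what is moved stays moved. The work goes in short steps, Python scripts to look and compute and a tool call to move; the robot and the scene stay as the last step left them, time stands still between calls to the robot, and variables do not carry over. Pictures are saved under pics/ and viewed, and the job is handed in when it is done.

Besides the shell and the picture viewer there is one more tool, called after "Call:" as name(argument=value, ...), one argument or row to a line, values as JSON. play_rows: Moves the arm, as the interface text tells. Its arguments: {"type":"object","properties":{"increments":{"type":"array"},"newtons":{"type":"number"}},"required":["increments"]}

```bash
ls; mkdir -p pics
python3 - <<'E'
from station import ctrl
import cv2
print(ctrl.get_obs()); print(ctrl.tcp_to_grasp)
for n in ("top","side","wrist"):
    cv2.imwrite(f"pics/{n}0.png",ctrl.camera(n)[:,:,::-1]); print(n,ctrl.calibration(n))
E
```

```text
pics
{'time_s': 0.0, 'qpos': array([-1.27061887e+00,  3.00482635e-01,  1.52159887e+00, -3.48284895e-06,
        1.32069353e+00, -6.65668485e-02]), 'joint_vel': array([ 1.43158578e-03,  2.37955553e-04, -1.99834571e-03, -2.01445217e-03,
        8.93460774e-04, -1.63276759e-05]), 'tau': array([ 1.34010730e-03, -5.31801724e+01, -3.52733302e+01,  7.09013594e-02,
        2.43357383e-02, -5.32563092e-05]), 'ee_pos': array([ 0.19714081, -0.51312735,  0.1741725 ]), 'eef_rot': array([-1.63451007,  1.56961394,  1.87382775]), 'force': array([-1.90704488,  0.18490275,  0.40600367]), 'moment': array([-0.00459751, -0.02707644, -0.01176939]), 'grip_width': 0.09379854944410078}
0.0188
top {'fx': 497.0342131689353, 'fy': 497.0342131689353, 'cx': 276.3670397713547, 'cy': 206.0650974323034, 'rvec': array([ 1.72875489, -1.98163785,  0.66796952]), 'tvec': array([0.2384545 , 0.40880157, 0.83356393])}
side {'fx': 395.9132334850893, 'fy': 395.9132334850893, 'cx': 284.5326847402996, 'cy': 209.79999494214783, 'rvec': array([ 2.05335129, -0.17391626,  0.07766387]), 'tvec': array([-0.44665756,  0.25949877,  0.67061945])}
wrist {'fx': 336.5864044879402, 'fy': 336.5864044879402, 'cx': 284.1526708678367, 'cy': 208.77628087246484, 'T_tool_cam': array([[ 1.09332888e-03, -2.87828329e-01,  9.57681397e-01,
        -2.10922660e-01],
       [ 9.99999217e-01, -2.67800538e-04, -1.22212733e-03,
         7.81593814e-04],
       [ 6.08230462e-04,  9.57681983e-01,  2.87827811e-01,
        -8.37249424e-02],
       [ 0.00000000e+00,  0.00000000e+00,  0.00000000e+00,
         1.00000000e+00]])}
```

View pics/top0.png

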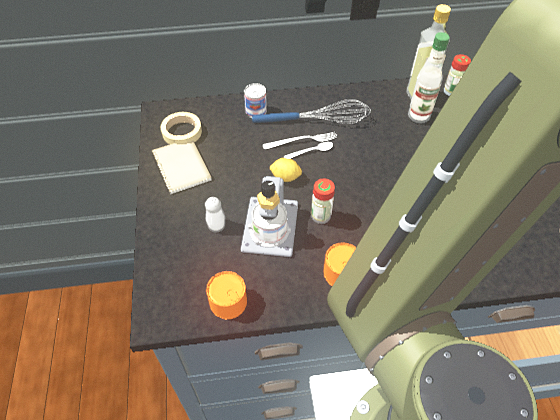

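View pics/side0.png

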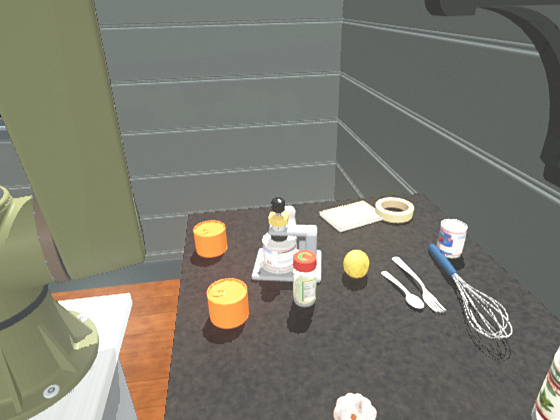

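View pics/wrist0.png

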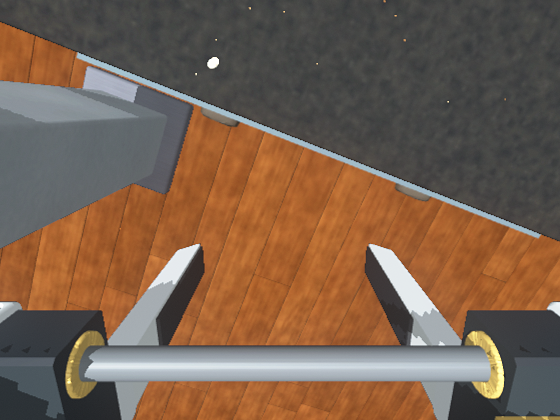

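Top: knob about (268,187), nut (268,200). Side: knob (278,204), nut (278,218). Shaker (214,213), jar (322,200), and lemon (286,170) in the top view. I'll enlarge the crops.

Run:
```python
import cv2,numpy as np
a=cv2.imread("pics/top0.png")[165:265,190:345]; b=cv2.imread("pics/side0.png")[185:310,240:380]
a=cv2.resize(a,None,fx=5,fy=5,interpolation=2);b=cv2.resize(b,None,fx=4.5,fy=4.5,interpolation=2)
cv2.imwrite("pics/tc.png",a);cv2.imwrite("pics/sc.png",b)
```

```text
(no output)
```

View pics/tc.png

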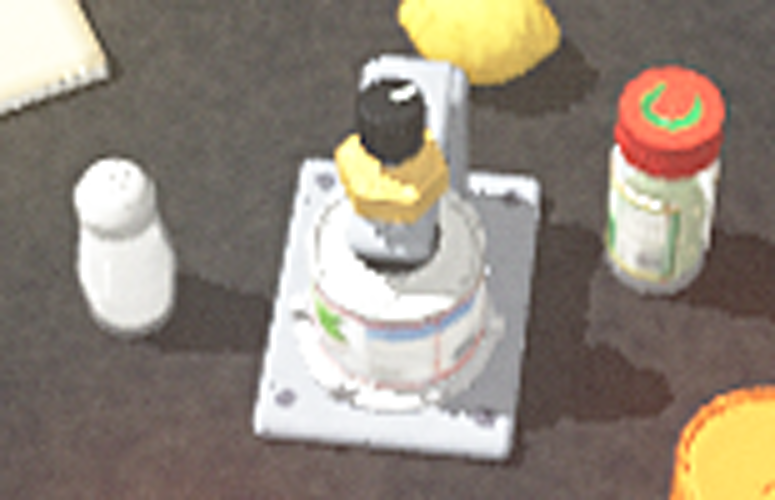

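View pics/sc.png

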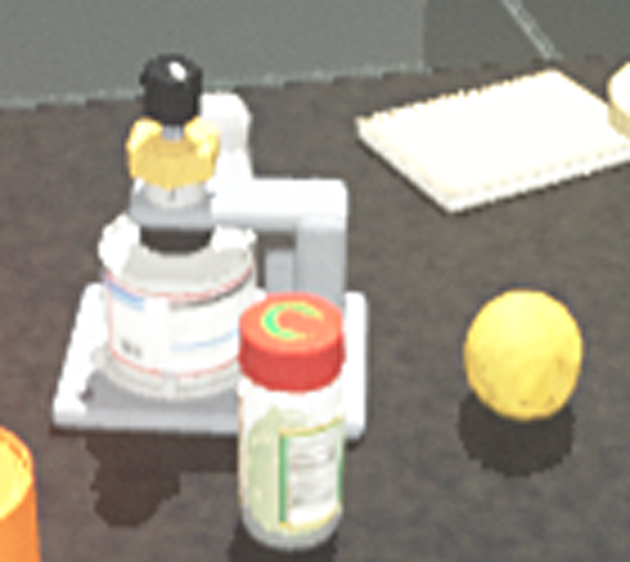

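```bash
cat > h.py <<'E'
import numpy as np,cv2
from scipy.spatial.transform import Rotation as R
from station import ctrl
def cam(n):
    c=ctrl.calibration(n);K=np.array([[c['fx'],0,c['cx']],[0,c['fy'],c['cy']],[0,0,1]])
    Rm=cv2.Rodrigues(c['rvec'])[0];return K,Rm,np.array(c['tvec'])
def ray(n,uv):
    K,Rm,t=cam(n);d=Rm.T@np.linalg.solve(K,[uv[0],uv[1],1]);return -Rm.T@t,d
def atz(n,uv,z):
    o,d=ray(n,uv);return o+d*(z-o[2])/d[2]
def tri(a,b):
    o1,d1=ray('top',a);o2,d2=ray('side',b)
    s=np.linalg.lstsq(np.c_[d1,-d2],o2-o1,rcond=None)[0]
    p,q=o1+s[0]*d1,o2+s[1]*d2;return (p+q)/2,np.linalg.norm(p-q)
def toolpose(o):
    return R.from_euler('xyz',o['eef_rot']).as_matrix(),np.array(o['ee_pos'])
def wray(uv,o):
    c=ctrl.calibration('wrist');T=c['T_tool_cam'];Rt,p=toolpose(o)
    d=np.array([(uv[0]-c['cx'])/c['fx'],(uv[1]-c['cy'])/c['fy'],1])
    return Rt@T[:3,3]+p,Rt@T[:3,:3]@d
def watz(uv,o,z):
    a,d=wray(uv,o);return a+d*(z-a[2])/d[2]
def wproj(P,o):
    c=ctrl.calibration('wrist');T=c['T_tool_cam'];Rt,p=toolpose(o)
    q=T[:3,:3].T@(Rt.T@(np.array(P)-p)-T[:3,3]);return c['cx']+c['fx']*q[0]/q[2],c['cy']+c['fy']*q[1]/q[2]
E
python3 - <<'E'
from h import *
np.set_printoptions(precision=4,suppress=True)
print('knob',tri((268.2,189.2),(278.2,205)),atz('top',(268.2,189.2),.156),atz('side',(278.2,205),.156))
print('nut',tri((268.2,200.6),(278.2,219)),atz('top',(268.2,200.6),.124),atz('side',(278.2,219),.124))
for p in [(305,160),(540,178),(512,458),(255,437)]: print(atz('top',(190+p[0]/5,165+p[1]/5),.012))
print('lemon',atz('top',(286,170),.028)); print('mill',atz('top',(213,202),.085),'jar',atz('top',(324,185),.106))
o=ctrl.get_obs();print(toolpose(o))
E
```

```text
knob (array([0.4713, 0.1929, 0.1548]), np.float64(0.003573138209334449)) [0.4681 0.1927 0.156 ] [0.4726 0.1932 0.156 ]
nut (array([0.4702, 0.1938, 0.1206]), np.float64(0.004401949699778386)) [0.4648 0.1937 0.124 ] [0.4714 0.1906 0.124 ]
[0.5681 0.2227 0.012 ]
[0.5427 0.1168 0.012 ]
[0.3959 0.1527 0.012 ]
[0.4212 0.2594 0.012 ]
lemon [0.6253 0.1327 0.028 ]
mill [0.5075 0.3063 0.085 ] jar [0.5041 0.0705 0.106 ]
(array([[-0.0003,  0.3586, -0.9335],
       [ 0.0007, -0.9335, -0.3586],
       [-1.    , -0.0008, -0.    ]]), array([ 0.1972, -0.5132,  0.1743]))
```

Call:
play_rows(
  increments=[
    [[0, -0.5, -2.24, -2.03, 0], [0, -0.5, -2.24, -2.03, 0], [0, -0.5, -2.24, -2.03, 0], [0, -0.5, -2.24, -2.03, 0], [0, -0.5, -2.24, -2.03, 0], [0, -0.5, -2.24, -2.03, 0], [0, -0.5, -2.24, -2.03, 0], [0, -0.5, -2.24, -2.03, 0], [0, -0.5, -2.24, -2.03, 0], [0, -0.5, -2.24, -2.03, 0], [0, -0.5, -2.24, -2.03, 0], [0, -0.5, -2.24, -2.03, 0]],
  ],
)

```text
time_s: 1.15
ee_pos: [0.3283, -0.1737, 0.235]
eef_rot: [2.094, 1.571, -0.681]
force: [0.8, -0.8, -1.2]
grip_width: 0.0942
```

Call:
play_rows(
  increments=[
    [[0, -0.5, -2.24, -2.03, 0], [0, -0.5, -2.24, -2.03, 0], [0, 0, -2.24, -2.03, 0], [0, 0, -2.24, -2.03, 0], [0, 0, -2.24, -2.03, 0], [0, 0, -2.24, -2.03, 0], [0, 0, -2.24, -2.03, 0], [0, 0, -2.24, -2.03, 0], [0, 0, -2.24, -2.03, 0], [0, 0, -2.24, -2.03, 0], [0, 0, -2.24, -2.03, 0], [0, 0, -2.24, -2.03, 0]],
  ],
)

```text
time_s: 2.15
ee_pos: [0.4594, 0.1648, 0.2446]
eef_rot: [-0.045, 1.571, -2.82]
force: [0.5, -0.5, 0.8]
grip_width: 0.094
```

Call:
play_rows(
  increments=[
    [[0, 0, -2.24, -2.03, 0], [0, 0, 0, 0, 0], [0, 0, 0, 0, 0], [0, 0, 0, 0, 0]],
  ],
)

```text
time_s: 2.48
ee_pos: [0.4699, 0.191, 0.2445]
eef_rot: [0.169, 1.57, -2.606]
force: [0.3, -0.2, 0.2]
grip_width: 0.0941
```

Run:
```python
from h import *
o=ctrl.get_obs();print(o['time_s'],o['ee_pos'],o['qpos'],toolpose(o)[0][:,1],o['force'],o['moment'])
im=ctrl.camera('wrist')[:,:,::-1];cv2.imwrite('pics/w1.png',im)
print(wproj((.470,.193,.169),o),wproj((.470,.193,.132),o))
```

```text
2.4833 [0.46988556 0.19095706 0.24446854] [ 3.13877965e-01  1.58008455e-01  1.53309522e+00 -1.64974148e-04
  1.45121526e+00  1.51768951e+00] [ 3.58821092e-01 -9.33406347e-01  1.24998516e-04] [ 0.29608085 -0.17795882  0.18778211] [-0.02194033  0.01379958  0.00301933]
(np.float64(281.5618908417493), np.float64(205.26939162572663)) (np.float64(281.87318531412575), np.float64(194.86868118958418))
```

View pics/w1.png

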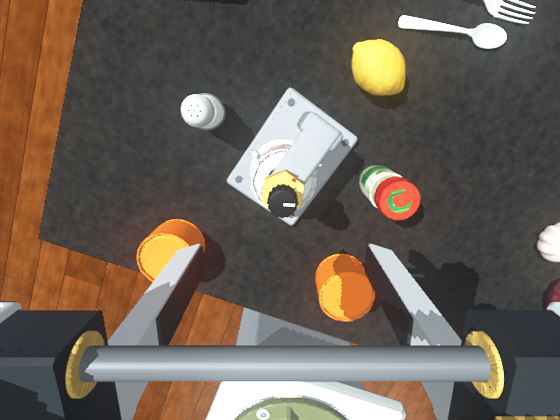

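Wrist view: knob at about (283,202) pointing its white line to the right, brass nut behind it at (284,190), close to the predicted (281.6,205). I'll zoom in to get the nut angle.

Run:
```python
import cv2
a=cv2.imread("pics/w1.png")[150:235,230:345]
cv2.imwrite("pics/w1c.png",cv2.resize(a,None,fx=7,fy=7,interpolation=2))
```

```text
(no output)
```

View pics/w1c.png

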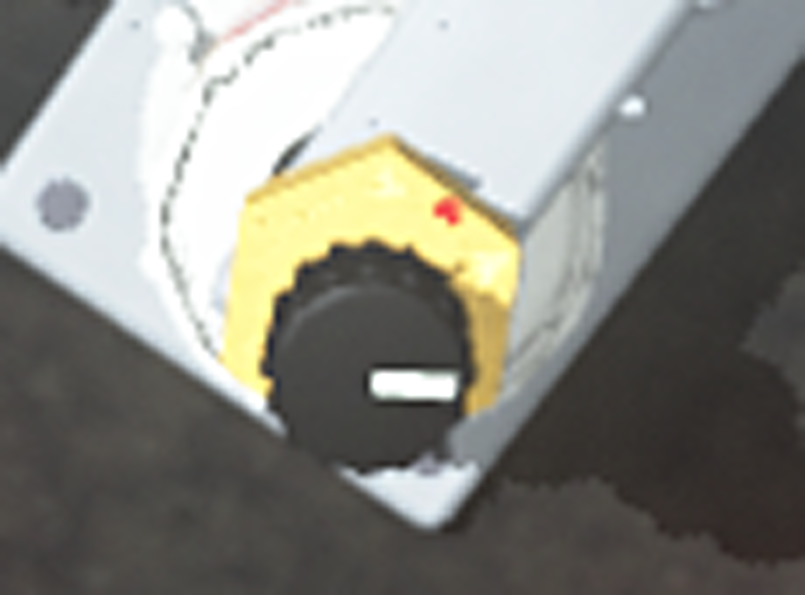

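Run:
```python
from h import *
np.set_printoptions(precision=4,suppress=True)
o=ctrl.get_obs()
f=lambda p,z:watz((230+p[0]/7-.4,150+p[1]/7-.4),o,z)
k=f((371,377),.169);print('knob',k)
C=[f(p,.132) for p in [(245,206),(390,148),(518,240)]]
print(C, [np.linalg.norm(C[i+1]-C[i]) for i in (0,1)])
for i in (0,1):
  d=C[i+1]-C[i]; print('flat normal deg', (np.degrees(np.arctan2(d[1],d[0]))+90)%60)
# hexagon centre from corners: c0+c2-c1
print('ctr',C[0]+C[2]-C[1]); r=f((447,213),.132); print('dot',r, np.degrees(np.arctan2(*(r-k)[[1,0]])))
th=np.degrees(np.arctan2(-.9334,.3588)); print('theta',th, np.degrees(o['qpos'][[0,5]]))
w=f((456,386),.169)-f((372,383),.169);print('white',np.degrees(np.arctan2(w[1],w[0])))
```

```text
knob [0.4719 0.1924 0.169 ]
[array([0.4789, 0.2142, 0.132 ]), array([0.4938, 0.1982, 0.132 ]), array([0.4881, 0.1767, 0.132 ])] [np.float64(0.021846034570045903), np.float64(0.022201170923758753)]
flat normal deg 42.96777067356244
flat normal deg 45.00467696579547
ctr [0.4732 0.1927 0.132 ]
dot [0.4881 0.1875 0.132 ] -17.09738619585925
theta -68.97318447184298 [17.9492 86.9615]
white -71.15760507412647
```

Call:
play_rows(
  increments=[
    [[0, 0, -0.07, -0.25, 7], [0, 2, 0, 0, 0], [0, 2, 0, 0, 0], [0, 2, 0, 0, 0], [0, 2, 0, 0, 0], [0, 2, 0, 0, 0], [0, 1.5, 0, 0, 0], [0, 0, 0, 0, 0], [0, 0, 0, 0, 0]],
  ],
)

```text
time_s: 3.28
ee_pos: [0.4721, 0.1921, 0.1301]
eef_rot: [0.224, 1.57, -2.674]
force: [0.4, 0.0, 1.2]
grip_width: 0.0938
```

Run:
```python
from h import *
o=ctrl.get_obs();y=toolpose(o)[0][:,1];print(o['time_s'],o['ee_pos'],np.degrees(np.arctan2(y[1],y[0])),o['force'],o['moment'])
im=ctrl.camera('wrist')[:,:,::-1];cv2.imwrite('pics/w2.png',im)
print(wproj((.472,.1925,.169),o),wproj((.472,.1925,.132),o))
```

```text
3.2833 [0.47211232 0.19213709 0.1300832 ] -76.04177933637334 [0.37896842 0.03495386 1.20200554] [-0.051702    0.02742861 -0.02022549]
(np.float64(282.4431648437632), np.float64(263.6361867175669)) (np.float64(282.75748193533843), np.float64(238.95706551993777))
```

View pics/w2.png

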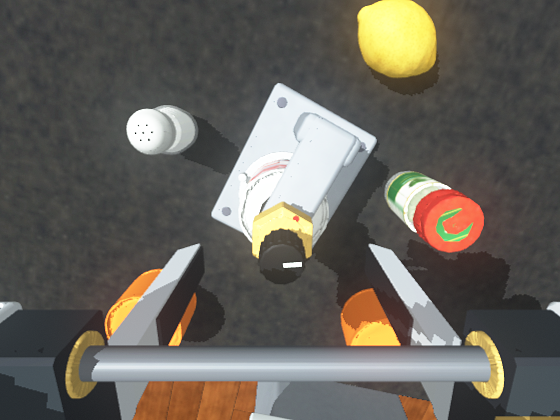

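Knob at (282,260), nut flats vertical in the image at columns 253 and 314. It's centred and aligned. Next: descend and close on the nut.

Call:
play_rows(
  increments=[
    [[0, 1.1, 0, 0, 0], [0, 1.1, 0, 0, 0], [0, 0, 0, 0, 0], [120, 0, 0, 0, 0], [120, 0, 0, 0, 0], [160, 0, 0, 0, 0], [200, 0, 0, 0, 0], [200, 0, 0, 0, 0], [200, 0, 0, 0, 0]],
  ],
  newtons=15,
)

```text
time_s: 4.08
ee_pos: [0.4723, 0.1929, 0.1079]
eef_rot: [-3.071, 1.57, 0.315]
force: [0.3, 0.0, -0.2]
grip_width: 0.0573
```

```bash
cat > s.py <<'E'
from h import *
np.set_printoptions(precision=4,suppress=True)
o=ctrl.get_obs();Rt=toolpose(o)[0];y=Rt[:,1];print(round(o['time_s'],2),o['ee_pos'],'th',round(np.degrees(np.arctan2(y[1],y[0])),2),'Ftool',Rt.T@o['force'],'Mw',o['moment'],'q6',o['qpos'][[0,5]],'tau6',o['tau'][5],'w',o['grip_width'])
E
python3 s.py
```

```text
4.08 [0.4723 0.1929 0.1079] th -75.98 Ftool [ 0.2048  0.0658 -0.3177] Mw [-0.0098  0.0012  0.0273] q6 [0.316  1.6421] tau6 2.308326543243311e-05 w 0.05732305827795919
```

Call:
play_rows(
  increments=[
    [[200, 0, 0, 0, 0], [200, 0, 0, 0, 0], [200, 0, 0, 0, 0], [200, 0, 0, 0, 0], [200, 0, 0, 0, 0], [200, 0, 0, 0, 0], [200, 0, 0, 0, 0]],
  ],
)

```text
time_s: 4.67
ee_pos: [0.472, 0.1938, 0.1077]
eef_rot: [-1.608, 1.569, 1.779]
force: [-1.0, 7.9, 0.1]
grip_width: 0.026
```

```bash
python3 s.py
```

```text
4.67 [0.472  0.1938 0.1077] th -75.97 Ftool [-0.0556 -7.8685 -0.9037] Mw [ 1.3019  0.2089 -0.0058] q6 [0.3169 1.6421] tau6 -0.02852627425454557 w 0.025953656103474044
```

```bash
python3 - <<'E'
from h import *
im=ctrl.camera('wrist')[:,:,::-1];cv2.imwrite('pics/w3.png',im)
a=ctrl.camera('side')[170:310,200:380,::-1];cv2.imwrite('pics/s3.png',cv2.resize(a,None,fx=4,fy=4,interpolation=2))
E
python3 s.py
```

```text
4.77 [0.472  0.1938 0.1077] th -75.97 Ftool [ 0.5675 -8.0439 -1.3081] Mw [ 1.2537  0.3262 -0.0118] q6 [0.3169 1.6421] tau6 -0.028301424463279545 w 0.025677117431889752
```

View pics/w3.png

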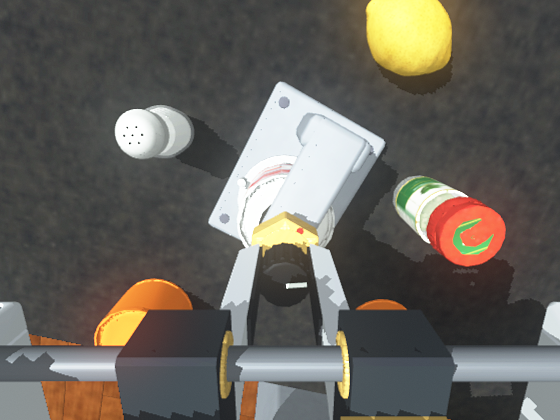

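View pics/s3.png

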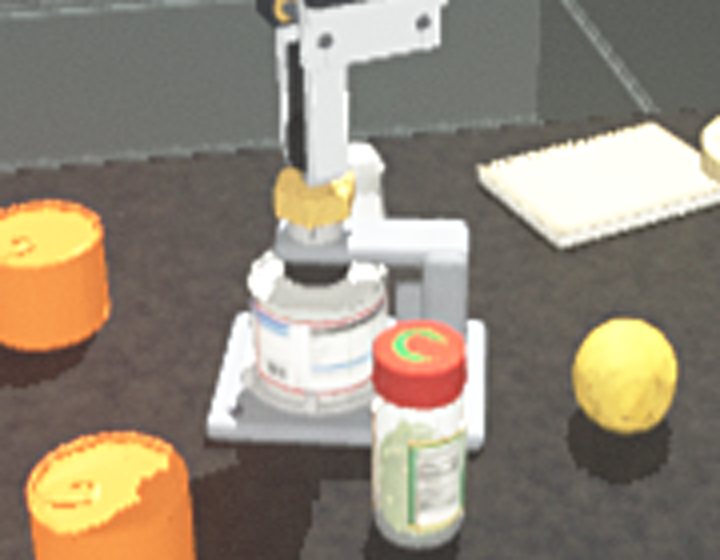

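Run:
```python
from h import *
np.set_printoptions(precision=4,suppress=True)
o=ctrl.get_obs();Rt,p=toolpose(o)
for x in (0,-.02,-.03,-.04):
  for yy in (-.013,.013):
    P=p+Rt@[x,yy,0]; print(x,yy,P,wproj(P,o), wproj(p+Rt@[x,yy,-.008],o))
K,Rm,t=cam('side')
for z in (.108,.12,.13,.14,.15):
  q=Rm@(np.array([.472,.193,z])+Rt@[0,.018,-.004])+t; u=K@q/q[2]; print(z,u[:2],(u[0]-200)*4,(u[1]-170)*4)
```

```text
0 -0.013 [0.4688 0.2064 0.1078] (np.float64(263.98966873131457), np.float64(237.86113115692302)) (np.float64(263.77483538381057), np.float64(226.64023244025628))
0 0.013 [0.4751 0.1812 0.1077] (np.float64(302.690202398939), np.float64(237.85223144136089)) (np.float64(302.87366818436163), np.float64(226.6298725581289))
-0.02 -0.013 [0.4688 0.2064 0.1278] (np.float64(262.094251938778), np.float64(249.91708537648478)) (np.float64(261.837984467904), np.float64(237.78189086838523))
-0.02 0.013 [0.4751 0.1812 0.1277] (np.float64(304.3760420521904), np.float64(249.90895217094481)) (np.float64(304.5956529857297), np.float64(237.77204752425328))
-0.03 -0.013 [0.4688 0.2064 0.1378] (np.float64(261.00862260335055), np.float64(256.82231995014854)) (np.float64(260.72695911881306), np.float64(244.17302032646688))
-0.03 0.013 [0.4751 0.1812 0.1377] (np.float64(305.3416497986558), np.float64(256.81474710286557)) (np.float64(305.5834435840072), np.float64(244.16358806930126))
-0.04 -0.013 [0.4688 0.2064 0.1478] (np.float64(259.8122947744245), np.float64(264.43166138571644)) (np.float64(259.5012391286216), np.float64(251.22392617940923))
-0.04 0.013 [0.4751 0.1812 0.1477] (np.float64(306.40573209406006), np.float64(264.424808382561)) (np.float64(306.6732219178968), np.float64(251.21504454025396))
0.108 [283.4962 228.434 ] 333.9847302114965 233.73598594795806
0.12 [283.3795 223.5122] 333.51812747912936 214.04873773171744
0.13 [283.2811 219.3594] 333.1244264933389 197.43741402403828
0.14 [283.1816 215.159 ] 332.72622147744505 180.63605294095987
0.15 [283.0809 210.9103] 332.3234346960778 163.64137461413372
```

The fingers closed on the knob (26 mm): the tips really end near z≈0.139, about 31 mm short of the reported TCP (the side and wrist views agree on this). So the nut needs a reported z of about 0.083. I'll open, lower, and close again.

Call:
play_rows(
  increments=[
    [[60, 0, 0, 0, 0], [60, 0, -0.05, 0, 0], [60, 0, -0.05, 0, 0], [60, 0, 0, 0, 0], [60, 0, 0, 0, 0], [60, 0, 0, 0, 0], [60, 0, 0, 0, 0], [60, 0.8, 0, 0, 0], [60, 0.8, 0, 0, 0], [60, 0.8, 0, 0, 0], [60, 0, 0, 0, 0]],
  ],
)

```text
time_s: 5.68
ee_pos: [0.471, 0.1935, 0.0816]
eef_rot: [0.07, 1.568, -2.827]
force: [-0.6, 0.0, -1.2]
grip_width: 0.0718
```

```bash
python3 s.py;  python3 - <<'E'
from h import *
im=ctrl.camera('wrist')[:,:,::-1];cv2.imwrite('pics/w4.png',im)
a=ctrl.camera('side')[170:310,200:380,::-1];cv2.imwrite('pics/s4.png',cv2.resize(a,None,fx=4,fy=4,interpolation=2))
E
```

```text
5.68 [0.471  0.1935 0.0816] th -75.99 Ftool [ 1.1569 -0.1663  0.5242] Mw [-0.0344 -0.0035  0.028 ] q6 [0.3179 1.6441] tau6 8.897455018086475e-05 w 0.07179489338811972
```

View pics/s4.png

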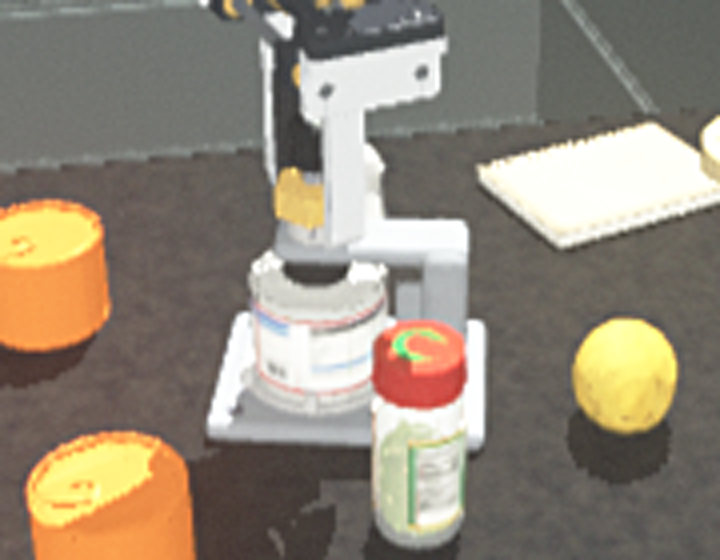

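View pics/w4.png

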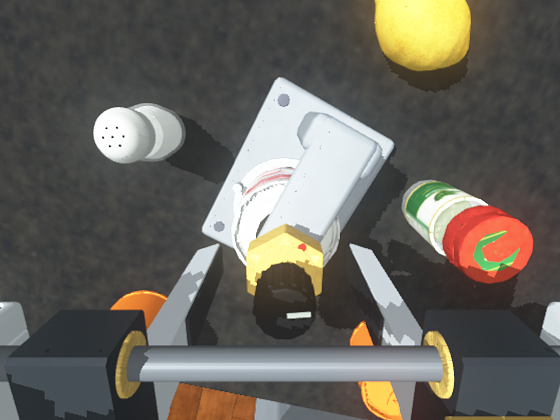

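The finger tips sit at nut level (side crop row 245, just above the bridge), with the nut centred between the fingers. Closing.

Call:
play_rows(
  increments=[
    [[200, 0, 0, 0, 0], [200, 0, 0, 0, 0], [200, 0, 0, 0, 0], [200, 0, 0, 0, 0], [200, 0, 0, 0, 0], [200, 0, 0, 0, 0], [200, 0, 0, 0, 0], [200, 0, 0, 0, 0], [200, 0, 0, 0, 0]],
  ],
)

```text
time_s: 6.53
ee_pos: [0.4721, 0.1938, 0.0839]
eef_rot: [2.486, 1.571, -0.411]
force: [-0.1, -1.6, 1.8]
grip_width: 0.0397
```

```bash
python3 s.py
```

```text
6.53 [0.4721 0.1938 0.0839] th -75.99 Ftool [-1.782   1.5503  0.5302] Mw [-0.3775 -0.0236 -0.0288] q6 [0.3178 1.6441] tau6 -0.010129798902198672 w 0.03967763511388549
```

Call:
play_rows(
  increments=[
    [[255, 0, 0, 0, 0], [255, 0, 0, 0, 0], [255, 0, 0, 0, -2], [255, 0, 0, 0, -2], [255, 0, 0, 0, -2], [255, 0, 0, 0, -2], [255, 0, 0, 0, -2]],
  ],
  newtons=45,
)

```text
time_s: 7.12
ee_pos: [0.4721, 0.1938, 0.0839]
eef_rot: [2.92, 1.571, 0.199]
force: [-0.2, -2.5, 2.6]
grip_width: 0.0396
```

```bash
python3 s.py
```

```text
7.12 [0.4721 0.1938 0.0839] th -65.9 Ftool [-2.6417  2.225   1.1681] Mw [-0.417   0.0695 -0.1859] q6 [0.3178 1.468 ] tau6 0.6829802691936493 w 0.03956593847842163
```

Call:
play_rows(
  increments=[
    [[255, 0, 0, 0, -4], [255, 0, 0, 0, -4], [255, 0, 0, 0, -4], [255, 0, 0, 0, -4], [255, 0, 0, 0, -4], [255, 0, 0, 0, -4], [255, 0, 0, 0, -4], [255, 0, 0, 0, -4], [255, 0, 0, 0, -4], [255, 0, 0, 0, -4], [255, 0, 0, 0, -4], [255, 0, 0, 0, 0]],
  ],
)

```text
time_s: 8.12
ee_pos: [0.472, 0.194, 0.0839]
eef_rot: [2.749, 1.571, 0.798]
force: [-1.2, -1.9, 3.0]
grip_width: 0.0395
```

```bash
python3 s.py
```

```text
8.12 [0.472  0.194  0.0839] th -21.78 Ftool [-2.9818 -0.3636  2.1999] Mw [-0.2682  0.1348  0.0842] q6 [0.3181 0.6982] tau6 -1.5228362381458282 w 0.039537122624477054
```

Call:
play_rows(
  increments=[
    [[100, 0, 0, 0, 0], [100, 0, 0, 0, 0], [100, 0, 0, 0, 0], [100, 0, 0, 0, 0], [100, 0, 0, 0, 0], [100, -0.8, 0, 0, 0], [100, -0.9, 0, 0, 0], [100, -0.9, 0, 0, 0], [100, 0, 0, 0, -7], [100, 0, 0, 0, -7], [100, 0, 0, 0, -7], [100, 0, 0, 0, -7]],
  ],
  newtons=15,
)

```text
time_s: 9.12
ee_pos: [0.4723, 0.194, 0.1109]
eef_rot: [1.791, 1.57, 0.332]
force: [-0.2, 0.3, 0.9]
grip_width: 0.057
```

```bash
python3 s.py
```

```text
9.12 [0.4723 0.194  0.1109] th 6.36 Ftool [-0.8546 -0.1387 -0.3052] Mw [-0.0197 -0.061  -0.0203] q6 [0.3179 0.207 ] tau6 3.0777043104171753 w 0.056981271093962164
```

Call:
play_rows(
  increments=[
    [[100, 0, 0, 0, -7], [100, 0, 0, 0, -7], [100, 0, 0, 0, -7], [100, 0, 0, 0, -7], [100, 0, 0, 0, -7], [100, 0, 0, 0, -7], [100, 0, 0, 0, -7], [100, 0, 0, 0, -7], [100, 0, 0, 0, -7], [100, 0, 0, 0, -7], [100, 0, 0, 0, -7], [100, 0, 0, 0, -7]],
  ],
)

```text
time_s: 10.12
ee_pos: [0.4723, 0.194, 0.1109]
eef_rot: [0.322, 1.57, 0.328]
force: [-0.0, -0.2, -0.1]
grip_width: 0.0566
```

Call:
play_rows(
  increments=[
    [[100, 0, 0, 0, -7], [100, 0, 0, 0, -7], [100, 0, 0, 0, -7], [100, 0, 0, 0, -7], [100, 0, 0, 0, -7], [100, 0, 0, 0, -7], [100, 0, 0, 0, -7], [100, 0, 0, 0, -6], [100, 0, 0, 0, 0], [100, 0, 0, 0, 0]],
  ],
)

```text
time_s: 10.95
ee_pos: [0.4722, 0.194, 0.1105]
eef_rot: [-0.631, 1.57, 0.326]
force: [-0.2, 0.4, -0.2]
grip_width: 0.0567
```

```bash
python3 s.py;  python3 - <<'E'
from h import *
im=ctrl.camera('wrist')[:,:,::-1];cv2.imwrite('pics/w5.png',im)
E
```

```text
10.95 [0.4722 0.194  0.1105] th 144.82 Ftool [0.1825 0.4251 0.1853] Mw [ 0.1507 -0.0529 -0.0073] q6 [ 0.318  -2.2096] tau6 -0.8503239043056965 w 0.05671764533794418
```

View pics/w5.png

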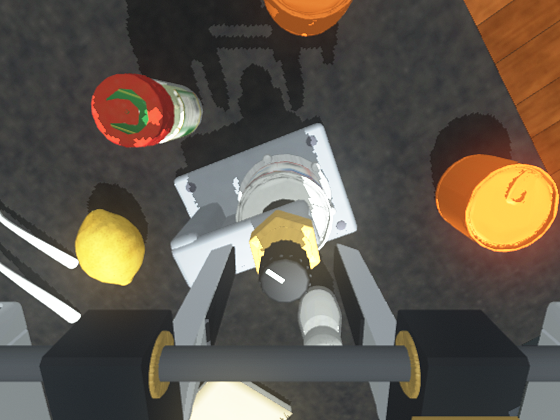

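Knob (285,272) centred between the fingers. Closing on it.

Call:
play_rows(
  increments=[
    [[200, 0, 0, 0, 0], [200, 0, 0, 0, 0], [200, 0, 0, 0, 0], [200, 0, 0, 0, 0], [200, 0, 0, 0, 0], [200, 0, 0, 0, 0], [200, 0, 0, 0, 0], [200, 0, 0, 0, 0]],
  ],
  newtons=15,
)

```text
time_s: 11.67
ee_pos: [0.472, 0.1939, 0.1098]
eef_rot: [1.923, 1.571, 2.883]
force: [0.0, 0.7, 0.0]
grip_width: 0.0257
```

```bash
python3 s.py
```

```text
11.67 [0.472  0.1939 0.1098] th 145.01 Ftool [-0.0224  0.3618  0.5569] Mw [ 0.1351  0.019  -0.0539] q6 [ 0.318 -2.213] tau6 -0.01033121341606602 w 0.025731848385841832
```

Call:
play_rows(
  increments=[
    [[255, 0, 0, 0, 0], [255, 0, 0, 0, 0], [255, 0, 0, 0, 4], [255, 0, 0, 0, 4], [255, 0, 0, 0, 4], [255, 0, 0, 0, 4], [255, 0, 0, 0, 4]],
  ],
  newtons=40,
)

```text
time_s: 12.25
ee_pos: [0.472, 0.1938, 0.1097]
eef_rot: [-2.365, 1.571, -1.757]
force: [-0.1, -0.2, 0.7]
grip_width: 0.025
```

```bash
python3 s.py
```

```text
12.25 [0.472  0.1938 0.1097] th 124.82 Ftool [-0.7032 -0.1011 -0.1418] Mw [0.1166 0.004  0.0504] q6 [ 0.3179 -1.8606] tau6 -1.7112691327929497 w 0.02502838630209645
```

Call:
play_rows(
  increments=[
    [[255, 0, 0, 0, 4], [255, 0, 0, 0, 4], [255, 0, 0, 0, 4], [255, 0, 0, 0, 4], [255, 0, 0, 0, 4]],
  ],
)

```text
time_s: 12.67
ee_pos: [0.472, 0.1938, 0.1097]
eef_rot: [-1.458, 1.571, -1.199]
force: [-0.5, 0.3, -0.3]
grip_width: 0.0255
```

```bash
python3 s.py
```

```text
12.67 [0.472  0.1938 0.1097] th 104.82 Ftool [ 0.2781  0.4183 -0.3641] Mw [ 0.0593 -0.1779  0.0429] q6 [ 0.3179 -1.5115] tau6 -1.711004488170147 w 0.0255106828362915
```

Call:
play_rows(
  increments=[
    [[255, 0, 0, 0, 4], [255, 0, 0, 0, 4], [255, 0, 0, 0, 4], [255, 0, 0, 0, 4], [255, 0, 0, 0, 4]],
  ],
)

```text
time_s: 13.08
ee_pos: [0.4721, 0.1938, 0.1098]
eef_rot: [-0.853, 1.571, -0.943]
force: [-0.0, -0.8, -0.4]
grip_width: 0.0257
```

```bash
python3 s.py
```

```text
13.08 [0.4721 0.1938 0.1098] th 84.82 Ftool [ 0.4167 -0.8411  0.0273] Mw [-0.0294 -0.0794 -0.0044] q6 [ 0.3178 -1.1625] tau6 -1.7108305916190147 w 0.02571111971212263
```

Call:
play_rows(
  increments=[
    [[255, 0, 0, 0, 4], [255, 0, 0, 0, 4], [255, 0, 0, 0, 4], [255, 0, 0, 0, 4], [255, 0, 0, 0, 4]],
  ],
)

```text
time_s: 13.5
ee_pos: [0.472, 0.1937, 0.1097]
eef_rot: [-1.105, 1.57, -1.544]
force: [0.5, -1.4, -0.8]
grip_width: 0.0254
```

```bash
python3 s.py
```

```text
13.5 [0.472  0.1937 0.1097] th 64.82 Ftool [ 0.7688 -1.0637  1.0276] Mw [-0.1753 -0.1309  0.049 ] q6 [ 0.3178 -0.8134] tau6 -1.7116471007466316 w 0.025436812311183644
```

Call:
play_rows(
  increments=[
    [[255, 0, 0, 0, 4], [255, 0, 0, 0, 4], [255, 0, 0, 0, 4], [255, 0, 0, 0, 4], [255, 0, 0, 0, 4]],
  ],
)

```text
time_s: 13.92
ee_pos: [0.472, 0.1936, 0.1097]
eef_rot: [-0.845, 1.57, -1.633]
force: [-0.5, -1.6, 0.6]
grip_width: 0.0251
```

```bash
python3 s.py;  python3 - <<'E'
from h import *
im=ctrl.camera('wrist')[:,:,::-1];cv2.imwrite('pics/w6.png',im)
E
python3 s.py
```

```text
13.92 [0.472  0.1936 0.1097] th 44.82 Ftool [-0.6001 -1.4602  0.8139] Mw [-0.3035 -0.0592  0.0173] q6 [ 0.3177 -0.4643] tau6 -1.7093588411808014 w 0.025060313775197927
13.97 [0.472  0.1936 0.1097] th 44.52 Ftool [-0.6785 -2.2901  0.8993] Mw [-0.2945 -0.101  -0.0442] q6 [ 0.3177 -0.4592] tau6 -1.4355451986193657 w 0.02532674321203744
```

View pics/w6.png

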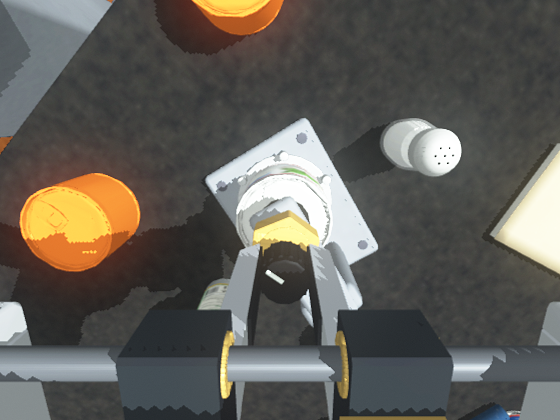

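The white line at (275,275) keeps the same angle relative to the fingers, so the knob follows without slip. No stiffening yet after 100°.

Call:
play_rows(
  increments=[
    [[255, 0, 0, 0, 4], [255, 0, 0, 0, 4], [255, 0, 0, 0, 4], [255, 0, 0, 0, 4], [255, 0, 0, 0, 4]],
  ],
)

```text
time_s: 14.38
ee_pos: [0.472, 0.1936, 0.1098]
eef_rot: [-0.592, 1.57, -1.727]
force: [-1.6, -3.6, 1.1]
grip_width: 0.0254
```

```bash
python3 s.py
```

```text
14.38 [0.472  0.1936 0.1098] th 24.93 Ftool [-1.1231 -3.0137  2.6195] Mw [-0.4579  0.0433  0.1281] q6 [ 0.3177 -0.1172] tau6 -1.6223175823688507 w 0.02544251602071549
```

Call:
play_rows(
  increments=[
    [[255, 0, 0, 0, 4], [255, 0, 0, 0, 4], [255, 0, 0, 0, 4]],
  ],
)

```text
time_s: 14.63
ee_pos: [0.4719, 0.1936, 0.1098]
eef_rot: [-0.548, 1.57, -1.893]
force: [-1.3, -2.0, 1.3]
grip_width: 0.0254
```

```bash
python3 s.py
```

```text
14.63 [0.4719 0.1936 0.1098] th 12.93 Ftool [-1.3397 -1.6849  1.7097] Mw [-0.5319  0.1602  0.1553] q6 [0.3177 0.0922] tau6 -1.5522710233926773 w 0.025438147681036253
```

Call:
play_rows(
  increments=[
    [[255, 0, 0, 0, 4], [255, 0, 0, 0, 4], [255, 0, 0, 0, 4]],
  ],
)

```text
time_s: 14.88
ee_pos: [0.4719, 0.1935, 0.1098]
eef_rot: [-0.385, 1.57, -1.94]
force: [-2.1, -2.8, 1.8]
grip_width: 0.0254
```

```bash
python3 s.py
```

```text
14.88 [0.4719 0.1935 0.1098] th 0.94 Ftool [-1.7702 -2.1157  2.7743] Mw [-0.5147  0.1655  0.2149] q6 [0.3177 0.3016] tau6 -1.4758724346756935 w 0.025407569390836944
```

Call:
play_rows(
  increments=[
    [[255, 0, 0, 0, 4], [255, 0, 0, 0, 2], [255, 0, 0, 0, 0], [255, 0, 0, 0, 0], [255, 0, 0, 0, 0]],
  ],
)

```text
time_s: 15.3
ee_pos: [0.4719, 0.1936, 0.1097]
eef_rot: [-0.51, 1.57, -2.166]
force: [-2.6, -4.4, 3.0]
grip_width: 0.0253
```

```bash
python3 s.py
```

```text
15.3 [0.4719 0.1936 0.1097] th -4.86 Ftool [-2.9737 -2.2698  4.562 ] Mw [-0.8626  0.429   0.1084] q6 [0.3177 0.4028] tau6 0.08691798197105527 w 0.025260810504427272
```

Call:
play_rows(
  increments=[
    [[255, 0, 0, 0, 3], [255, 0, 0, 0, 2], [255, 0, 0, 0, 0], [255, 0, 0, 0, 0], [255, 0, 0, 0, 0]],
  ],
)

```text
time_s: 15.72
ee_pos: [0.4719, 0.1936, 0.1098]
eef_rot: [-0.427, 1.57, -2.17]
force: [-2.7, -4.1, 2.9]
grip_width: 0.0253
```

```bash
python3 s.py
```

```text
15.72 [0.4719 0.1936 0.1098] th -9.87 Ftool [-2.9203 -1.9583  4.5204] Mw [-0.9329  0.4676  0.0459] q6 [0.3177 0.4902] tau6 0.1171702821739018 w 0.025321248383418517
```

Call:
play_rows(
  increments=[
    [[100, 0, 0, 0, 0], [100, 0, 0, 0, 0], [100, 0, 0, 0, 0], [100, 0, 0, 0, 0], [100, 0, 0, 0, 0], [100, 0, 0, 0, 0], [100, 0, 0, 0, 6], [100, 0, 0, 0, 6], [100, 0, 0, 0, 0], [100, 0, 0, 0, 0]],
  ],
  newtons=15,
)

```text
time_s: 16.55
ee_pos: [0.472, 0.1939, 0.1098]
eef_rot: [2.72, 1.571, 0.768]
force: [0.2, 0.3, 0.5]
grip_width: 0.0571
```

```bash
python3 s.py;  python3 - <<'E'
from h import *
im=ctrl.camera('wrist')[:,:,::-1];cv2.imwrite('pics/w7.png',im)
E
```

```text
16.55 [0.472  0.1939 0.1098] th -21.8 Ftool [-0.4767  0.0453 -0.3633] Mw [-0.0485 -0.0162 -0.002 ] q6 [0.318  0.6984] tau6 0.8261292055249214 w 0.05708579081661727
```

View pics/w7.png

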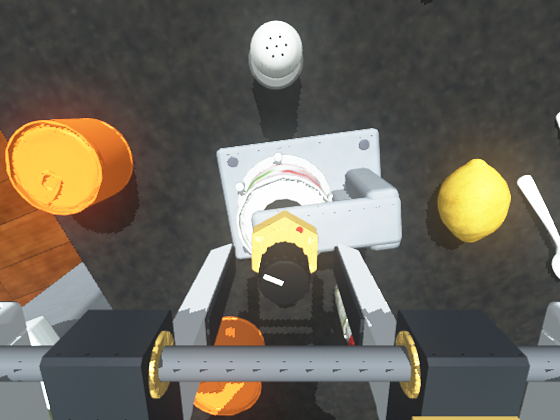

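Nut flats are vertical (columns 252 and 316), still aligned with the fingers. Lowering and gripping the nut.

Call:
play_rows(
  increments=[
    [[100, 0.9, 0, 0, 0], [100, 0.9, 0, 0, 0], [100, 0.8, 0, 0, 0], [200, 0, 0, 0, 0], [200, 0, 0, 0, 0], [200, 0, 0, 0, 0], [200, 0, 0, 0, 0], [200, 0, 0, 0, 0], [200, 0, 0, 0, 0], [200, 0, 0, 0, 0]],
  ],
)

```text
time_s: 17.43
ee_pos: [0.472, 0.1939, 0.0838]
eef_rot: [-2.937, 1.571, 1.392]
force: [-0.5, 0.8, -2.1]
grip_width: 0.0396
```

Call:
play_rows(
  increments=[
    [[255, 0, 0, 0, 0], [255, 0, 0, 0, 0], [255, 0, 0, 0, 4], [255, 0, 0, 0, 4], [255, 0, 0, 0, 4], [255, 0, 0, 0, 4], [255, 0, 0, 0, 4]],
  ],
  newtons=50,
)

```text
time_s: 18.02
ee_pos: [0.472, 0.1939, 0.0838]
eef_rot: [1.979, 1.571, -0.328]
force: [-0.1, 0.4, -3.0]
grip_width: 0.0397
```

```bash
python3 s.py
```

```text
18.02 [0.472  0.1939 0.0838] th -42.16 Ftool [ 2.9559 -0.3014 -0.2255] Mw [ 0.1653 -0.0356  0.1459] q6 [0.318  1.0539] tau6 -1.590011939406395 w 0.039724868369707816
```

Call:
play_rows(
  increments=[
    [[255, 0, 0, 0, 4], [255, 0, 0, 0, 4], [255, 0, 0, 0, 4], [255, 0, 0, 0, 4], [255, 0, 0, 0, 4], [255, 0, 0, 0, 4], [255, 0, 0, 0, 4], [255, 0, 0, 0, 4]],
  ],
)

```text
time_s: 18.68
ee_pos: [0.4721, 0.1938, 0.0838]
eef_rot: [1.953, 1.57, -0.911]
force: [0.4, 0.1, -1.0]
grip_width: 0.0393
```

```bash
python3 s.py
```

```text
18.68 [0.4721 0.1938 0.0838] th -74.13 Ftool [ 1.0468  0.0649 -0.4445] Mw [ 0.026  -0.0384  0.6516] q6 [0.318 1.612] tau6 -1.1140936240553856 w 0.039330117216244104
```

Call:
play_rows(
  increments=[
    [[255, 0, 0, 0, 2], [255, 0, 0, 0, 2], [255, 0, 0, 0, 2], [255, 0, 0, 0, 2]],
  ],
)

```text
time_s: 19.02
ee_pos: [0.4721, 0.1937, 0.0838]
eef_rot: [1.922, 1.57, -1.08]
force: [-0.1, 0.4, -1.5]
grip_width: 0.0394
```

```bash
python3 s.py
```

```text
19.02 [0.4721 0.1937 0.0838] th -82.01 Ftool [ 1.5031 -0.3617  0.0427] Mw [ 0.066  -0.0064  0.9203] q6 [0.318  1.7496] tau6 0.051478202221915126 w 0.03936898088326573
```

Call:
play_rows(
  increments=[
    [[255, 0, 0, 0, 1], [255, 0, 0, 0, 1], [255, 0, 0, 0, 0]],
  ],
)

```text
time_s: 19.27
ee_pos: [0.4721, 0.1937, 0.0838]
eef_rot: [1.912, 1.57, -1.124]
force: [0.1, -0.8, -1.7]
grip_width: 0.0398
```

```bash
python3 s.py
```

```text
19.27 [0.4721 0.1937 0.0838] th -84.0 Ftool [1.7259 0.7761 0.0138] Mw [-0.1709 -0.0385  0.6996] q6 [0.3179 1.7841] tau6 1.0725238546729088 w 0.03980465583342276
```

Call:
play_rows(
  increments=[
    [[60, 0, 0, 0, 0], [60, 0, 0, 0, 0], [60, 0, 0, 0, 0], [60, 0, 0, 0, 0], [60, 0, 0, 0, 0], [60, 0, 0, 0, 0], [60, -1, 0, 0, 0], [60, -2, 0, 0, 0], [60, -2, 0, 0, 0], [60, -2, 0, 0, 0], [60, -2, 0, 0, 0], [60, -2, 0, 0, 0]],
  ],
)

```text
time_s: 20.27
ee_pos: [0.4719, 0.1939, 0.1956]
eef_rot: [-2.862, 1.57, 0.385]
force: [0.2, -0.3, -0.2]
grip_width: 0.072
```

Call:
play_rows(
  increments=[
    [[60, -2, 0, 0, 0], [60, -2, 0, 0, 0], [60, 0, 0, 0, 0], [60, 0, 0, 0, 0], [60, 0, 0, 0, 0]],
  ],
)

```text
time_s: 20.68
ee_pos: [0.4717, 0.1938, 0.2333]
eef_rot: [0.193, 1.57, -2.844]
force: [-1.2, 0.5, -0.9]
grip_width: 0.0722
```

```bash
python3 s.py;  python3 - <<'E'
from h import *
o=ctrl.get_obs()
im=ctrl.camera('wrist')[:,:,::-1];cv2.imwrite('pics/w8.png',im)
cv2.imwrite('pics/w8c.png',cv2.resize(im[130:250,220:380],None,fx=5,fy=5,interpolation=2))
a=ctrl.camera('side')[170:310,200:380,::-1];cv2.imwrite('pics/s8.png',cv2.resize(a,None,fx=4,fy=4,interpolation=2))
E
```

```text
20.68 [0.4717 0.1938 0.2333] th -83.98 Ftool [ 0.8952 -0.6571  1.113 ] Mw [0.0309 0.0378 0.0151] q6 [0.318  1.7837] tau6 -9.069559609997668e-05 w 0.07219522643278156
```

View pics/w8c.png

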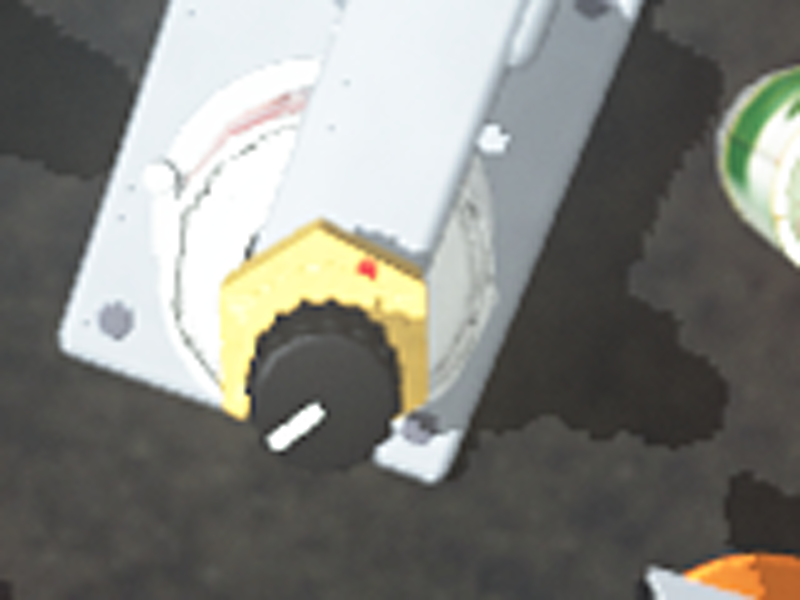

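View pics/s8.png

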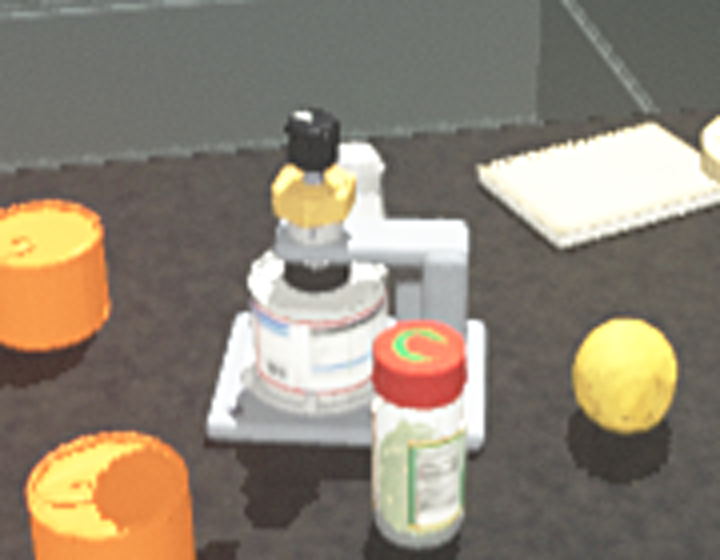

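Run:
```python
from h import *
o=ctrl.get_obs()
f=lambda p,z:watz((220+p[0]/5-.4,130+p[1]/5-.4),o,z)
w=f((270,444),.169)-f((322,409),.169);print(np.degrees(np.arctan2(w[1],w[0])))
d=f((426,275),.132)-f((322,222),.132);print('flat',np.degrees(np.arctan2(d[1],d[0]))+90)
```

```text
131.16158801837673
flat -21.32444438808602
```

Run:
```python
from station import ctrl
print(ctrl.hand_in())
```

```text
the job is handed in; nothing more can be done
None
```

I loosened the nut, turned the foot down onto the lid, retightened the nut and lifted the gripper clear. The job is handed in, at about 21 s on the robot's clock. No verdict was reported, and contact forces can't be read directly, so the values below are inferred.

- **Nut loosened:** I turned it about 54° (0.94 rad) anticlockwise.
- **Foot on the lid:** I turned the knob about 155° clockwise. It began to stiffen at about 105°, so it ended roughly 0.87 rad past touch. That is about 22 N by angle. The torque while turning pointed higher, near 30 N. Both are within 10–42 N.
- **Nut retightened:** It went to about 8° (0.14 rad) past its start angle. Torque reached about 0.9 Nm and held at 0.7 Nm. I did not see a clear sharp rise at the shoulder, so whether it is fully against it is uncertain.
- **Last pictures:**
  - The tin is in its seat with the foot on the lid, and jar and lemon look unmoved. The shaker was outside these two views.
  - The knob's white line is at 131° against 134° expected, which is about the reading error.
  - The nut reads about 5° past its start angle, against 8° from the arm.
  - The gripper is about 6 cm above the knob, touching nothing.

**Disagreement found:** The finger tips end about 31 mm short of the reported TCP. Because of this, my first attempt to grip the nut closed on the knob instead. I saw this in the pictures, lowered the gripper and gripped the nut correctly. It happened before any turning.

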